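# Push the tablet grinder onto its charging pad, mesh its grinding head and keep it pressed

## Task

First push the loose vitamin-tablet grinder base across the panel, without lifting it, until it stands still and completely covers the round white charging pad. Then take the orange grinding head out of its grey cup, turn it until its steel splines mesh with the cross-shaped socket on top of the base, slide it home and press it down against the spring until its orange collar sits on the base's white top; finish while still holding it pressed down there (do not let go), and leave the other things on the panel alone.

Things in the scene. Friction and masses are not known exactly. Their poses are not given: they have to be found in the camera images.
- base: Tablet grinder base, loose, 0.8 kg, 66 mm high: blue round foot 110 mm in diameter, 26 mm high, under a black square turret 60 x 60 mm with a white top (26 to 66 mm height). Origin: centre of the underside, z up; x and y parallel to the turret's sides.
- socket (a point): Centre of the socket's mouth, on the turret's top, 66 mm above the base's underside; axes as the base. Cross-shaped spline socket, 40 mm deep: two slots along x and y, each 38 mm long and 8 mm wide, with an 18 x 18 mm square hole at the crossing. It takes the head at any of its four quarter turns.
- pad: Round white charging pad with a green centre, 74 mm in diameter, flush with the panel (its edge does not hinder sliding). Origin: its centre at panel level.
- cup: Grey plastic parking cup, fixed, outer diameter 60 mm (56 at the rim), 45 mm high, mouth 44 mm wide. Origin: centre of its underside. The grinding head stands upright in it, its collar resting on the rim.
- head: Grinding head, loose, 120 g, 80 mm long, upright. Origin: the tip (lowest point) of its stem, on the axis; z up. Steel stem 14 mm thick with tapered nose; four splines, a cross along x and y, 34 mm across, 5 mm thick, slimmer at the lower end, from 12 to 38 mm above the tip; orange collar 48 mm in diameter from 38 to 44 mm; orange grip bar from 44 to 80 mm.
- grip (a point): Middle of the head's orange grip bar, on the axis 62 mm above the stem's tip; axes as the head. The bar is 50 mm long along x, 18 mm wide across y, 36 mm high. Tip depth below the turret's top: 12 mm while unmeshed splines ride on it, 30 mm when meshed and resting on the plunger, 38 mm when home, collar on the turret's top.
- plunger (a joint): Spring plunger (start switch) in the base's socket: 0 m at rest (its top 30 mm below the turret's top), growing as it is pressed down, 0.008 with the head home. It needs 3 N to start moving and 9 N at 0.008; it springs back when the pressing ends.
- jar: Bystander: green plastic vitamin jar with yellow lid, 60 mm in diameter, 95 mm high. Origin: centre of the underside.
- bracelet: Bystander: steel bracelet lying flat, 68 mm in diameter, 9 mm high. Origin: centre of the underside.
- hairbrush: Bystander: yellow plastic hairbrush lying bristles up, 200 mm long, 55 mm wide, 32 mm high. Origin: between handle (towards -x) and brush head (towards +x), on the underside.
- tin: Bystander: aluminium snuff tin, 56 mm in diameter, 20 mm high. Origin: centre of the underside.
Not all that is in view belongs to the job. What is shaped like the base but purple is not meant. What is meant by the head is not purple, and is the larger of those in its own colour.

How it is judged (in metres and radians):
On the way, in this order (a step that is already met when the one before it is completed fails the run):
1. the base stands still covering the charging pad, the head still parked in its cup (horizontal distance between base and pad below 0.018 m and angle between base's own z axis and vertical below 0.06 rad and linear speed of base below 0.02 m/s and distance between head and cup below 0.02 m), for 0.2 s.
2. the head's splines have meshed and entered the socket (z of head in the frame of base below 0.046 m and horizontal distance between head and base below 0.006 m and (angle between the x axis of head and the x axis of base, either way round below 0.25 rad or angle between the x axis of head and the y axis of base, either way round below 0.25 rad)), for 0.1 s.
At the end, for the whole second after the job is handed in: Base upright on the panel, within 18 mm of the pad's centre; head meshed, its tip within 6 mm of the base's axis and at most 30.5 mm above its underside (collar within 2.5 mm of the turret top); plunger in by over 4.5 mm; the fingers bear on the head with over 2 N (horizontal distance between base and pad below 0.018 m and angle between base's own z axis and vertical below 0.06 rad and height (world z) of base below 0.01 m and z of head in the frame of base below 0.0305 m and horizontal distance between head and base below 0.006 m and (angle between the x axis of head and the x axis of base, either way round below 0.25 rad or angle between the x axis of head and the y axis of base, either way round below 0.25 rad) and value of joint plunger above 0.0045 m and contact force between the fingers and head above 2 N); the arm keeps its last pose, push and grip.
It fails at once if the base is lifted off the panel or tipped (height (world z) of base above 0.015 m or angle between base's own z axis and vertical above 0.25 rad).
It fails at once if a bystander (jar, bracelet, hairbrush or tin) is moved by more than 30 mm (distance of any of jar, bracelet, hairbrush, tin from where it was at the start of the episode above 0.03 m).
It also fails if it takes over 64 s, if anything falls off the work surface, if the arm or the gripper's body presses on something with over 40 N, if the wrist force passes 120 N, or if a joint passes its speed limit or range.

## Robot

A 6-joint arm with a two-finger parallel gripper is mounted at the origin on the work surface. World frame = base frame: x ahead of the robot, y to its left, z up, the work surface at z = 0. Lengths are in mm, angles in rad, forces in N, time in s.
With the tool pointing down it reaches from about 350 to 975 mm from the base axis. Payload 7.1 kg.
Tool frame: the origin (TCP) lies midway between the tips of the shut fingers; the grasp point (between the pads) lies 19 mm behind it (ctrl.grip_depth is the distance from the TCP to the grasp point, in mm); z points along the fingers, y is the line along which they close (so a half turn about z gives the same grasp; the last joint's range is limited). The gripper opens to 88 mm and grips with 3 to 60 N. Pads are 20 mm wide; open, the fingers measure 115 mm over their backs; the gripper's body (75 mm by 178 mm) begins 61 mm behind the grasp point.
Start: joints at [-1.335, 0.423, 1.63, -0, 1.089, -0.019], TCP at [157.551, -604.799, 222.675] pointing down, gripper open.
Joint ranges: [-3, 3], [-0.9, 2.11], [0.09, 2.58], [-1.31, 4.45], [0.11, 2.69], [-2.54, 2.54]. Speed limits (rad/s): [2.39, 2.39, 3.01, 3.14, 3.14, 3.14].

## Interface

Orientations are given as a rotation vector (axis times angle).
In Python, from workcell import ctrl, cams gives the robot as it stands.
- The arm moves only by the tool move_arm, never from a script. Its argument "steps" is a list of rows, each a list of 3 entries, a list of its own where there are three numbers: the shift along the tool's x, y, z in units of 25 mm (1.0 is 25 mm), then the turn about the tool's z in units of 5 degrees (1.0 is 5 degrees), then the closure, from 0 (fully open) to 1 (shut). A call has 1 to 20 rows; each row shifts and turns the commanded pose from where the row before left it, along the tool's axes as they then stand; what a row does not reach is not made up. A row lasts 1/12 s, in which the tool goes at most 41.7 mm and 7.16 degrees, less where a joint would pass 70% of its speed; a pose out of reach is approached as far as the arm can. A call is refused whole if a number of a shift passes 1 or a number of a turn 1, either way. A call with a gripper value outside its range is refused whole. The fingers move at their own pace and stop on an object; the grip force is fixed at half the most. Time passes only in rows, so rows that do not move let the fingers close. It gives the time, the measured TCP pose, the force, the opening and the grip force at its end, in the units of the state.
- ctrl.get_obs(): the state, without advancing time (a new reading comes with each control period).
- cams.get_image(name): name is "scene" or "top"; returns a dict with "image" (400x640x3 uint8, red, green, blue), "camera_matrix" (3x3 intrinsics, pixels), "xyz" and "rotation" of the camera in the world. Camera axes: x right, y down, z forward; pixel columns grow to the right and rows downward; lengths in mm; the calibration is good to about 2 mm. A picture is of the moment at which its call begins. There is no depth.
- ctrl.close_job(): hands the job in; it is judged then, once.
Trained networks look in the newest picture that a camera, given by its name, has taken for a name from the list of things; names that differ only in an ending like _2 or _b are one class to them, and where a whole thing is asked for, a point or a joint stands for the part that bears it (a point fixed in the world has none). Each returns a list of dicts, best first, with "p" (0 to 1); they miss things now and then, are a little off and sometimes report something else, mostly with a low value. They report only what shows in the picture. A call takes as long as a camera call. They do not tell look-alikes from the thing itself.
- cams.boxes_of(camera, thing): "rect" ([centre column, centre row, width, height] in pixels, round what is visible of it).
- cams.cut_out(camera, thing): "pixels" (400x640 bool, what is visible of it) and "rect" ([centre column, centre row, width, height] in pixels, round what is visible of it).
The state is a dict: "t": time; "qpos": joint angles; "qvel": joint speeds; "joint_torque": joint torques, N m; "ee_pos": TCP position; "orientation": TCP orientation; "ft_force": force on the tool from outside, world axes, zero at the start; "moment": the same for the moment, N m; "width": finger opening in mm; "grasp_force": force on a finger pad.
Only numpy, scipy, OpenCV 4.12 (cv2) and the standard library are available. Lean on these libraries where they do the work, as an engineer would, in place of code of your own. Each camera call takes 0.05 s, during which the arm holds its last target. There are 200 camera calls.

## Working session

There is one attempt and no reset: what is moved stays moved. The work goes in short steps, Python scripts to look and compute and a tool call to move; the robot and the scene stay as the last step left them, time stands still between calls to the robot, and variables do not carry over. Pictures are saved under pics/ and viewed, at most 10 in all, crops included, and the job is handed in when it is done.

Besides the shell and the picture viewer there is one more tool, called after "Emit:" as name([rows], argument=value, ...), one row to a line, values as JSON. move_arm: Moves the arm, as the interface text tells. Its arguments: {"type":"object","properties":{"steps":{"type":"array"}},"required":["steps"]}

```bash
mkdir -p pics && cat > h.py <<'E'
import numpy as np, cv2
from workcell import ctrl, cams
def ray(im,u,v,z):
    K=np.array(im["camera_matrix"]);R=np.array(im["rotation"]);c=np.array(im["xyz"])
    d=R@np.linalg.solve(K,np.array([u,v,1.0])); s=(z-c[2])/d[2]; return c+s*d
def proj(im,p):
    K=np.array(im["camera_matrix"]);R=np.array(im["rotation"]);c=np.array(im["xyz"])
    q=K@(R.T@(np.array(p,float)-c)); return q[:2]/q[2]
E
python3 - <<'E'
from h import *
for n in ("top","scene"):
    im=cams.get_image(n); cv2.imwrite(f"pics/{n}0.png",im["image"][:,:,::-1])
    print(n,np.round(im["xyz"]),np.round(im["rotation"],2).tolist(),np.round(im["camera_matrix"]).tolist())
    for t in ("base","pad","cup","head","jar","bracelet","hairbrush","tin"):
        for b in cams.boxes_of(n,t):
            if b["p"]>.2: print(t,round(b["p"],2),np.round(b["rect"]),np.round(ray(im,b["rect"][0],b["rect"][1],0)))
print(ctrl.get_obs()["orientation"])
E
```

```text
top [ 375.   34. 1421.] [-2.17, 2.11, -0.16] [[490.0, 0.0, 326.0], [0.0, 490.0, 201.0], [0.0, 0.0, 1.0]]Traceback (most recent call last):
  File "<stdin>", line 7, in <module>
  File "h.py", line 5, in ray
    d=R@np.linalg.solve(K,np.array([u,v,1.0])); s=(z-c[2])/d[2]; return c+s*d
                                                           ~^^^
IndexError: invalid index to scalar variable.
```

View pics/top0.png

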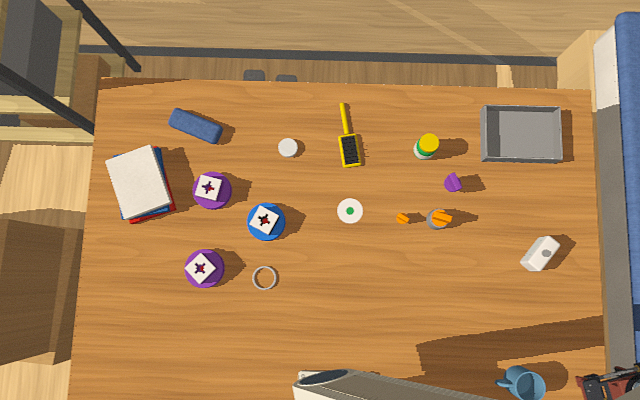

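The top view shows the blue base at (266,222), the pad at (350,211), the cup with the larger orange head at (440,218), and the small orange decoy at (403,218). Purple look-alikes are at (212,190), (204,268) and (453,182). The camera rotation is a rotation vector, so I'll fix the helper.

```bash
cat > h.py <<'E'
import numpy as np, cv2
from workcell import ctrl, cams
def cam(im): return np.array(im["camera_matrix"]),cv2.Rodrigues(np.array(im["rotation"],float))[0],np.array(im["xyz"])
def ray(im,u,v,z):
    K,R,c=cam(im); d=R@np.linalg.solve(K,np.array([u,v,1.0])); return c+(z-c[2])/d[2]*d
def proj(im,p):
    K,R,c=cam(im); q=K@(R.T@(np.array(p,float)-c)); return q[:2]/q[2]
E
python3 - <<'E'
from h import *
for n in ("top","scene"):
    im=cams.get_image(n); I=im["image"]; cv2.imwrite(f"pics/{n}1.png",I[:,:,::-1])
    print(n,np.round(im["xyz"]))
    for t,h in (("base",0),("pad",0),("cup",45),("head",80),("jar",95),("bracelet",0),("hairbrush",0),("tin",20)):
        for b in cams.boxes_of(n,t):
            if b["p"]>.2: print(t,round(b["p"],2),np.round(b["rect"]),np.round(ray(im,b["rect"][0],b["rect"][1],h)))
    if n=="top":
        hsv=cv2.cvtColor(I,cv2.COLOR_RGB2HSV)
        def blob(m,u,v,r,h,name):
            k=np.zeros(m.shape,np.uint8); cv2.circle(k,(u,v),r,1,-1); m=(m&(k>0)).astype(np.uint8)
            c=max(cv2.findContours(m,0,2)[0],key=cv2.contourArea); q=cv2.minAreaRect(c)
            box=np.array([ray(im,*p,h)[:2] for p in cv2.boxPoints(q)])
            e=box[1]-box[0];f=box[2]-box[1]
            print(name,"c",np.round(box.mean(0),1),"sides",round(np.linalg.norm(e)),round(np.linalg.norm(f)),"ang",np.round(np.degrees([np.arctan2(*e[::-1]),np.arctan2(*f[::-1])]),1),"area",m.sum())
        w=(hsv[:,:,1]<50)&(hsv[:,:,2]>170)
        blob(w,266,220,28,66,"turret"); blob(w,350,211,22,0,"pad")
        o=(hsv[:,:,0]>8)&(hsv[:,:,0]<19)&(hsv[:,:,1]>220)&(hsv[:,:,2]>200); blob(o,441,217,16,80,"grip")
        bl=(hsv[:,:,0]>98)&(hsv[:,:,0]<120)&(hsv[:,:,1]>150); blob(bl,266,222,26,26,"foot")
        crop=cv2.resize(I[170:270,220:480],None,fx=3,fy=3,interpolation=cv2.INTER_CUBIC); cv2.imwrite("pics/crop1.png",crop[:,:,::-1])
E
```

```text
top [ 375.   34. 1421.]
base 0.9 [267. 222.  37.  38.] [520. 213.   0.]
base 0.82 [205. 272.  41.  37.] [371. 385.   0.]
base 0.71 [213. 191.  38.  37.] [608. 377.   0.]
pad 0.74 [348. 209.  25.  24.] [567. -22.   0.]
head 0.5 [440. 218.  21.  15.] [ 538. -271.   80.]
head 0.49 [453. 181.  19.  18.] [ 643. -309.   80.]
head 0.44 [402. 220.  11.  11.] [ 528. -168.   80.]
jar 0.55 [427. 146.  22.  30.] [ 736. -235.   95.]
bracelet 0.29 [441. 218.  22.  15.] [ 548. -295.    0.]
hairbrush 0.9 [351. 134.  28.  67.] [793. -25.   0.]
tin 0.83 [287. 148.  15.  19.] [740. 162.  20.]
turret c [521.5 215.2] sides 61 62 ang [ -26.3 -117.4] area 414
pad c [562.6 -27. ] sides 73 71 ang [ -43.2 -134. ] area 451
grip c [ 539.  -276.6] sides 52 42 ang [-88.4 179.5] area 166
foot c [520.7 213.9] sides 103 107 ang [ -42.5 -133.2] area 582
scene [ 915. -184.  773.]
base 0.96 [393. 101.  36.  36.] [380. 399.   0.]
base 0.78 [442. 156.  46.  42.] [602. 384.   0.]
base 0.7 [373. 160.  42.  48.] [514. 229.   0.]
pad 0.94 [300. 223.  32.  30.] [567. -25.   0.]
cup 0.87 [197. 272.  26.  30.] [ 566. -272.   45.]
head 0.89 [191. 315.  31.  29.] [ 653. -309.   80.]
head 0.83 [186. 264.  30.  22.] [ 557. -279.   80.]
head 0.78 [233. 242.  20.  13.] [ 565. -178.   80.]
jar 0.8 [253. 341.  35.  42.] [ 761. -233.   95.]
jar 0.7 [187. 266.  33.  23.] [ 568. -277.   95.]
bracelet 0.59 [371. 159.  44.  43.] [510. 225.   0.]
bracelet 0.52 [336. 126.  21.  22.] [368. 213.   0.]
hairbrush 0.55 [358. 299.  81.  78.] [785. -15.   0.]
hairbrush 0.36 [371. 158.  44.  49.] [508. 228.   0.]
tin 0.67 [412. 241.  23.  25.] [749. 158.  20.]
tin 0.42 [186. 266.  29.  25.] [ 527. -289.   20.]
```

View pics/scene1.png

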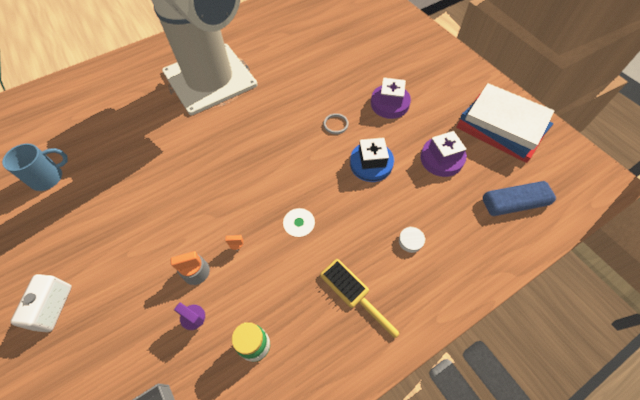

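View pics/crop1.png

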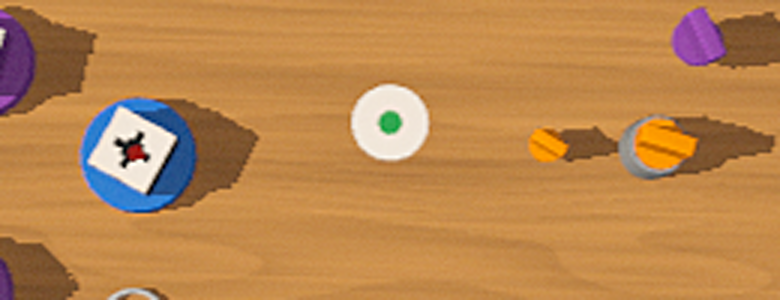

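```bash
cat >> h.py <<'E'
def st():
    o=ctrl.get_obs(); R=cv2.Rodrigues(np.array(o["orientation"],float))[0]
    return o,R,np.array(o["ee_pos"])
def go(*pts,turn=0):
    "print shifts (units of 25 mm, tool axes after a turn in deg about tool z) to each world point in turn"
    o,R,p=st(); a=np.radians(turn); R=R@cv2.Rodrigues(np.array([0,0,a]))[0]
    print("t",o["t"],"p",p.round(1),"yaw of tool x",np.degrees(np.arctan2(R[1,0],R[0,0])).round(1),"y",np.degrees(np.arctan2(R[1,1],R[0,1])).round(1),"F",np.round(o["ft_force"],1),"w",round(o["width"],1),"g",o["grasp_force"],"q6",round(o["qpos"][5],2))
    for q in pts:
        d=R.T@(np.array(q,float)-p)/25; print(q,d.round(2)); p=np.array(q,float)
E
python3 - <<'E'
from h import *
go()
E
```

```text
t 1.0 p [ 157.6 -604.8  222.7] yaw of tool x 14.6 y -75.4 F [ 0.  -0.8  0.4] w 87.9 g 0.0 q6 -0.02
```

Emit:
move_arm([
  [[1,0,0],-0.4,0.2],
  [[1,0,0],-0.4,0.2],
  [[1,0,0],-0.4,0.2],
  [[1,0,0],-0.4,0.2],
  [[1,0,0],-0.4,0.2],
  [[1,0,0],-0.4,0.2],
  [[1,0,0],-0.4,0.2],
  [[1,0,0],-0.4,0.2],
  [[1,0,0],-0.4,0.2],
  [[1,0,0],-0.4,0.2],
  [[1,0,0],-0.4,0.2],
  [[1,0,0],-0.4,0.2],
  [[1,0,0],-0.4,0.2],
  [[1,0,0],-0.4,0.2],
  [[1,0,0],-0.4,0.2],
  [[1,0,0],-0.4,0.2],
  [[1,0,0],-0.4,0.2],
  [[1,0,0],-0.4,0.2],
  [[1,0,0],-0.4,0.2],
  [[1,0,0],-0.4,0.2],
])

```text
t: 2.67
ee_pos: [566.5, -332.7, 222.7]
orientation: [2.79, 1.443, 0.0]
ft_force: [0.9, 0.8, -0.0]
width: 69.7
grasp_force: 0.0
```

Emit:
move_arm([
  [[1,0,0],-0.5,0.2],
  [[1,0,0],-0.5,0.2],
  [[1,0,0],-0.5,0.2],
  [[1,0,0],-0.5,0.2],
  [[1,0,0],-0.5,0.2],
  [[1,0,0],-0.5,0.2],
  [[1,0,0],-0.5,0.2],
  [[1,0,0],-0.5,0.2],
  [[1,0,0],-0.5,0.2],
  [[1,0,0],-0.5,0.2],
  [[1,0,0],-0.5,0.2],
  [[1,0,0],-0.5,0.2],
  [[1,0,0],-0.5,0.2],
  [[1,0,0],-0.5,0.2],
  [[1,0,0],-0.5,0.2],
  [[1,0,0],-0.5,0.2],
  [[1,0,0],-0.5,0.2],
  [[1,0,0],-0.5,0.2],
  [[1,0,0],-0.5,0.2],
  [[1,0,0],-0.5,0.2],
])

```text
t: 4.33
ee_pos: [663.3, 141.9, 222.6]
orientation: [1.918, 2.488, 0.0]
ft_force: [0.1, -0.9, -0.2]
width: 70.2
grasp_force: 0.0
```

```bash
python3 - <<'E'
from h import *
b=np.array([520.5,214.5]); p=np.array([562.6,-27]); d=(p-b)/np.linalg.norm(p-b); print(d,np.degrees(np.arctan2(d[1],d[0])))
s=b-d*95
go((*s,222),(*s,10))
E
```

```text
[ 0.17173711 -0.98514281] -80.1111662198601
t 4.3333 p [663.3 141.9 222.6] yaw of tool x 104.7 y 14.7 F [ 0.1 -0.9 -0.2] w 70.2 g 0.0 q6 -0.06
(np.float64(504.184974386858), np.float64(308.0885673532965), 222) [ 8.05 -4.47  0.02]
(np.float64(504.184974386858), np.float64(308.0885673532965), 10) [-0.   -0.    8.48]
```

Emit:
move_arm([
  [[0,0,0],0.97,0.2],
  [[0.95,-0.64,0],0,0.2],
  [[0.95,-0.64,0],0,0.2],
  [[0.95,-0.64,0],0,0.2],
  [[0.95,-0.64,0],0,0.2],
  [[0.95,-0.64,0],0,0.2],
  [[0.95,-0.64,0],0,0.2],
  [[0.95,-0.64,0],0,0.2],
  [[0.95,-0.64,0],0,0.2],
  [[0,0,1],0,0.2],
  [[0,0,1],0,0.2],
  [[0,0,1],0,0.2],
  [[0,0,1],0,0.2],
  [[0,0,1],0,0.2],
  [[0,0,1],0,0.2],
  [[0,0,1],0,0.2],
  [[0,0,1],0,0.2],
  [[0,0,0.48],0,0.2],
  [[0,0,0],0,0.2],
])

```text
t: 5.92
ee_pos: [503.4, 305.2, 8.1]
orientation: [-2.024, -2.401, 0.007]
ft_force: [-1.2, 0.0, 0.3]
width: 70.1
grasp_force: 0.0
```

```bash
python3 - <<'E'
from h import *
p=np.array([562.6,-27]); d=np.array([0.1717,-0.9851])
go((*(p-d*52.5),10))
im=cams.get_image("top"); I=im["image"][130:290,180:400]; cv2.imwrite("pics/push0.png",cv2.resize(I,None,fx=3,fy=3)[:,:,::-1])
E
```

```text
t 5.9167 p [503.4 305.2   8.1] yaw of tool x 99.7 y 9.7 F [-1.2  0.   0.3] w 70.1 g 0.0 q6 0.35
(np.float64(553.5857500000001), np.float64(24.717749999999995), 10) [-11.4    0.08  -0.06]
```

View pics/push0.png

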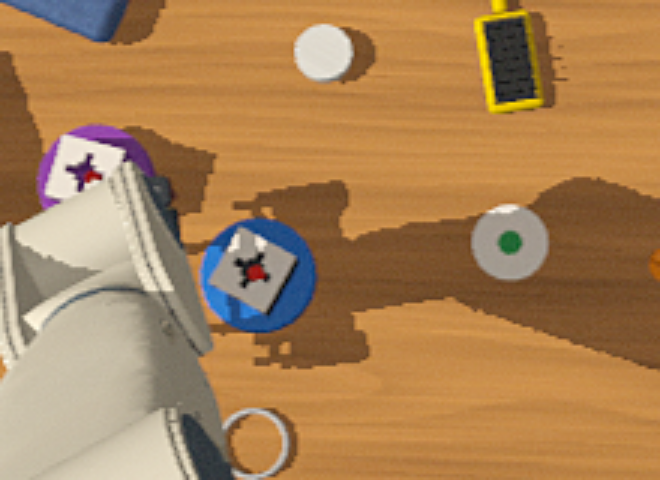

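The gripper now stands behind the base, which is at (258,275) in the crop, lined up with the pad at (510,242). I'll push now.

Emit:
move_arm([
  [[-0.6,0,0],0,0.2],
  [[-0.3,0,0],0,0.2],
  [[-0.2,0,0],0,0.2],
  [[-0.2,0,0],0,0.2],
  [[-0.2,0,0],0,0.2],
  [[-0.3,0,0],0,0.2],
  [[-0.4,0,0],0,0.2],
  [[-0.5,0,0],0,0.2],
  [[-0.5,0,0],0,0.2],
  [[-0.5,0,0],0,0.2],
  [[-0.5,0,0],0,0.2],
  [[-0.5,0,0],0,0.2],
  [[-0.5,0,0],0,0.2],
  [[-0.5,0,0],0,0.2],
  [[-0.5,0,0],0,0.2],
  [[-0.5,0,0],0,0.2],
  [[-0.5,0,0],0,0.2],
  [[-0.4,0,0],0,0.2],
  [[-0.2,0,0],0,0.2],
  [[0,0,0],0,0.2],
])

```text
t: 7.63
ee_pos: [538.7, 113.2, 11.1]
orientation: [2.025, 2.401, 0.001]
ft_force: [0.7, 0.4, -0.2]
width: 70.4
grasp_force: 0.2
```

```bash
cat >> h.py <<'E'
def top(save=None):
    im=cams.get_image("top")
    if save: cv2.imwrite("pics/"+save,cv2.resize(im["image"][150:280,240:480],None,fx=3,fy=3,interpolation=cv2.INTER_CUBIC)[:,:,::-1])
    return im
E
python3 - <<'E'
from h import *
p=np.array([562.6,-27]); d=np.array([0.1717,-0.9851])
go((*(p-d*52.5),10))
im=top("push1.png")
for c in ("top","scene"):
    m=im if c=="top" else cams.get_image(c)
    for b in cams.boxes_of(c,"base"): print(c,round(b["p"],2),np.round(b["rect"]),ray(m,*b["rect"][:2],13).round(),ray(m,*b["rect"][:2],33).round())
E
```

```text
t 7.6333 p [538.7 113.2  11.1] yaw of tool x 99.7 y 9.7 F [ 0.7  0.4 -0.2] w 70.4 g 0.18961152011740978 q6 0.02
(np.float64(553.5857500000001), np.float64(24.717749999999995), 10) [-3.59 -0.01  0.04]
top 0.77 [331. 215.  15.  35.] [544.  26.  13.] [542.  26.  33.]
top 0.73 [205. 267.  39.  31.] [386. 381.  13.] [386. 377.  33.]
top 0.59 [214. 192.  34.  36.] [603. 372.  13.] [600. 367.  33.]
top 0.57 [427. 147.  20.  27.] [ 755. -251.   13.] [ 749. -247.   33.]
scene 0.91 [442. 155.  44.  42.] [605. 377.  13.] [613. 362.  33.]
scene 0.9 [393.  99.  38.  35.] [382. 396.  13.] [396. 381.  33.]
scene 0.56 [326. 197.  49.  52.] [548.  62.  13.] [558.  55.  33.]
scene 0.22 [414. 242.  25.  23.] [751. 161.  13.] [755. 152.  33.]
```

View pics/push1.png

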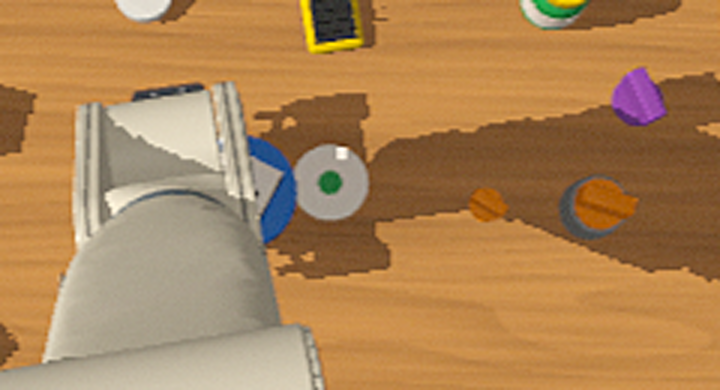

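The blue foot's front edge is at (297,190) in the crop, just touching the pad's left edge. That puts the base centre about 52 mm ahead of the TCP, as I predicted, so I'll push the remaining 3.6 units.

Emit:
move_arm([
  [[-0.3,0,0],0,0.2],
  [[-0.5,0,0],0,0.2],
  [[-0.5,0,0],0,0.2],
  [[-0.5,0,0],0,0.2],
  [[-0.5,0,0],0,0.2],
  [[-0.4,0,0],0,0.2],
  [[-0.3,0,0],0,0.2],
  [[-0.2,0,0],0,0.2],
  [[-0.15,0,0],0,0.2],
  [[-0.1,0,0],0,0.2],
  [[0,0,0],0,0.2],
  [[0,0,0],0,0.2],
  [[0,0,0],0,0.2],
  [[0.3,0,0],0,0.15],
  [[0.6,0,0],0,0.15],
  [[1,0,0],0,0.1],
  [[1,0,0],0,0.1],
])

```text
t: 9.25
ee_pos: [540.4, 101.4, 10.8]
orientation: [2.026, 2.401, 0.0]
ft_force: [0.7, -0.4, 0.5]
width: 78.5
grasp_force: 0.0
```

Emit:
move_arm([
  [[0.5,0,-1],0,0],
  [[0,0,-1],0,0],
  [[0,0,-1],0,0],
  [[0,0,-1],0,0],
  [[0,0,-1],0,0],
  [[0,0,-1],0,0],
  [[0,0,-0.5],0,0],
  [[1,0,0],0,0],
  [[1,0,0],0,0],
  [[1,0,0],0,0],
  [[0,0,0],0,0],
])

```text
t: 10.17
ee_pos: [525.0, 190.4, 173.6]
orientation: [-2.021, -2.405, -0.002]
ft_force: [0.6, 0.4, 0.0]
width: 87.8
grasp_force: 0.0
```

```bash
cat > meas.py <<'E'
from h import *
def corners(im,m,u,v,r,h,name):
    k=np.zeros(m.shape,np.uint8); cv2.circle(k,(int(u),int(v)),r,1,-1); m=(m&(k>0)).astype(np.uint8)
    c=cv2.convexHull(np.vstack([x for x in cv2.findContours(m,0,2)[0] if cv2.contourArea(x)>8]))
    w=np.array([ray(im,*p,h)[:2] for p in c[:,0].astype(float)],np.float32)
    q=cv2.minAreaRect(w); b=cv2.boxPoints(q);e=b[1]-b[0];f=b[2]-b[1]
    print(name,"c",np.round(q[0],1),"size",np.round([np.hypot(*e),np.hypot(*f)],1),"dirs",np.degrees([np.arctan2(e[1],e[0]),np.arctan2(f[1],f[0])]).round(1)%180,"area",m.sum())
E
python3 - <<'E'
from meas import *
go()
for cn in ("top","scene"):
    im=cams.get_image(cn); I=im["image"]; hsv=cv2.cvtColor(I,cv2.COLOR_RGB2HSV)
    cv2.imwrite(f"pics/{cn}_full.png",I[:,:,::-1])
    B=proj(im,(562.6,-27,40)); T=proj(im,(562.6,-27,66)); G=proj(im,(540,-275,80)); print(cn,B,T,G)
    w=(hsv[:,:,1]<50)&(hsv[:,:,2]>150); bl=(hsv[:,:,0]>98)&(hsv[:,:,0]<120)&(hsv[:,:,1]>150)
    o=(hsv[:,:,0]>8)&(hsv[:,:,0]<19)&(hsv[:,:,1]>225)&(hsv[:,:,2]>215)
    corners(im,w,*T,24 if cn=="top" else 30,66,"turret"); corners(im,bl,*B,32,26,"foot"); corners(im,o,*G,16 if cn=="top" else 22,80,"grip")
    S=130
    a,b=[I[int(y)-25:int(y)+26,int(x)-32:int(x)+33] for x,y in (B,G)]
    cv2.imwrite(f"pics/z_{cn}.png",np.hstack([cv2.resize(q,(390,306),interpolation=cv2.INTER_CUBIC) for q in (a,b)])[:,:,::-1])
cv2.imwrite("pics/z.png",np.vstack([cv2.imread("pics/z_top.png"),cv2.imread("pics/z_scene.png")])[:600])
E
```

```text
t 10.1667 p [525.  190.4 173.6] yaw of tool x 99.9 y 9.9 F [0.6 0.4 0. ] w 87.8 g 0.0 q6 0.15
top [350.39919975 208.37903082] [350.83970574 207.13617181] [440.92467504 217.11801142]
turret c [562.3 -23.1] size [60.6 62.2] dirs [154.7  64.7] area 383
foot c [560.  -23.8] size [103.6 104.3] dirs [91.6  1.6] area 573Traceback (most recent call last):
  File "<stdin>", line 9, in <module>
  File "meas.py", line 4, in corners
    c=cv2.convexHull(np.vstack([x for x in cv2.findContours(m,0,2)[0] if cv2.contourArea(x)>8]))
                     ~~~~~~~~~^^^^^^^^^^^^^^^^^^^^^^^^^^^^^^^^^^^^^^^^^^^^^^^^^^^^^^^^^^^^^^^^^
    return _nx.concatenate(arrs, 0, dtype=dtype, casting=casting)
           ~~~~~~~~~~~~~~~^^^^^^^^^^^^^^^^^^^^^^^^^^^^^^^^^^^^^^^
ValueError: need at least one array to concatenate
```

```bash
python3 - <<'E'
from meas import *
for cn in ("top","scene"):
    im=cams.get_image(cn); I=im["image"]; hsv=cv2.cvtColor(I,cv2.COLOR_RGB2HSV)
    B=proj(im,(561.5,-23.5,40)); T=proj(im,(561.5,-23.5,66)); G=proj(im,(540,-275,80))
    w=(hsv[:,:,1]<50)&(hsv[:,:,2]>140); bl=(hsv[:,:,0]>98)&(hsv[:,:,0]<120)&(hsv[:,:,1]>150)
    x,y=G.astype(int); print(cn,G,"hsv",hsv[y,x],hsv[y+1,x-3],"table",hsv[y+25,x])
    o=(hsv[:,:,0]>5)&(hsv[:,:,0]<20)&(hsv[:,:,1]>220)&(hsv[:,:,2]>110)
    for a in ((w,*T,24 if cn=="top" else 30,66,"turret"),(bl,*B,32,26,"foot"),(o,*G,16 if cn=="top" else 22,80,"grip")):
        try: corners(im,*a)
        except ValueError: print("none",a[-1])
    a,b=[I[int(y)-25:int(y)+26,int(x)-32:int(x)+33] for x,y in (B,G)]
    cv2.imwrite(f"pics/z_{cn}.png",np.hstack([cv2.resize(q,(390,300),interpolation=cv2.INTER_CUBIC) for q in (a,b)])[:,:,::-1])
cv2.imwrite("pics/z.png",np.vstack([cv2.imread("pics/z_top.png"),cv2.imread("pics/z_scene.png")]))
E
```

```text
top [440.92467504 217.11801142] hsv [ 15 219 179] [ 15 248 143] table [ 15 153 201]
turret c [561.9 -23.5] size [60.7 62.2] dirs [153.5  63.5] area 400
foot c [560.  -23.8] size [103.6 104.3] dirs [91.6  1.6] area 570
grip c [ 539.  -276.6] size [52.6 41.6] dirs [91.6  1.6] area 215
scene [184.75352084 256.96747097] hsv [ 11 173 175] [ 11 173 175] table [ 13 114 123]
turret c [562.6 -22.2] size [61.8 66.8] dirs [151.4  61.4] area 580
foot c [571.5 -28.9] size [ 95.8 104.1] dirs [153.3  63.3] area 713
none grip
```

View pics/z.png

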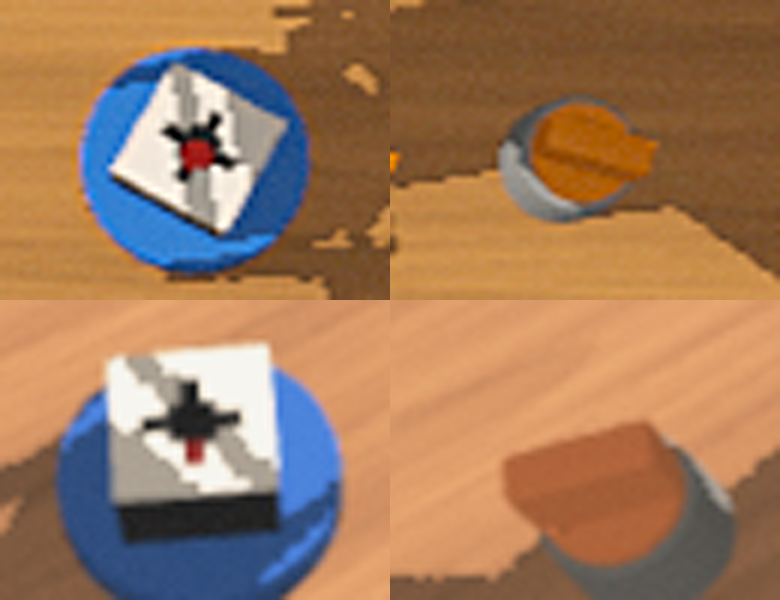

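```bash
cat > fit.py <<'E'
from h import *
from scipy.optimize import minimize
S=4
def box(x,y,a,lx,ly,z0,z1):
    c,s=np.cos(a),np.sin(a); L=[(-1,-1),(1,-1),(1,1),(-1,1)]
    P=np.array([(x+c*i*lx/2-s*j*ly/2,y+s*i*lx/2+c*j*ly/2) for i,j in L])
    B=np.c_[P,[z0]*4];T=np.c_[P,[z1]*4]
    f=[np.array([B[i],B[(i+1)%4],T[(i+1)%4],T[i]]) for i in range(4)]
    return f,T
def disc(x,y,r,z): t=np.linspace(0,2*np.pi,40); return np.c_[x+r*np.cos(t),y+r*np.sin(t),0*t+z]
def render(im,kind,p,o,n):
    x,y,a=p; K,R,c=cam(im); M=np.zeros((n*S,n*S),np.uint8)
    def put(P,l):
        q=np.array([proj(im,v) for v in P]); q=(q-o+.5)*S-.5
        cv2.fillPoly(M,[np.round(cv2.convexHull((q*16).astype(np.float32))).astype(np.int32)],l,shift=4)
    if kind=="head": z=7+p_dz; put(np.vstack([disc(x,y,24,z+38),disc(x,y,24,z+44)]),1); put(disc(x,y,24,z+44),2); f,T=box(x,y,a,50,18,z+44,z+80)
    else: put(np.vstack([disc(x,y,55,0),disc(x,y,55,26)]),1); put(disc(x,y,55,26),2); f,T=box(x,y,a,60,60,26,66)
    for i,F in enumerate(f):
        nrm=np.cross(F[1]-F[0],F[2]-F[0])
        if nrm@(c-F[0])>0: put(F,3+i)
    put(T,8); return M
p_dz=0
def cost(p,ims,kind,n):
    t=0
    for im,o,I in ims:
        M=render(im,kind,p,o,n)
        for l in np.unique(M): 
            v=I[M==l]; t+=((v-np.median(v,0)).__abs__()).sum()*(0.5 if l==0 else 1)
    return t
def prep(im,I,x,y,z,n):
    u=proj(im,(x,y,z)); o=(u-n/2).astype(int); c=I[o[1]:o[1]+n,o[0]:o[0]+n]
    return im,o,cv2.resize(cv2.cvtColor(c,cv2.COLOR_RGB2LAB),None,fx=S,fy=S,interpolation=cv2.INTER_LINEAR).astype(float)
def fit(ims,kind,x,y,a,n):
    best=None
    for a0 in (a if np.ndim(a) else [a]):
        s=np.array([[x,y,a0],[x+6,y,a0],[x,y+6,a0],[x,y,a0+.15]])
        r=minimize(cost,s[0],(ims,kind,n),method="Nelder-Mead",options=dict(initial_simplex=s,xatol=.05,fatol=5,maxiter=150))
        if best is None or r.fun<best.fun: best=r
    return best.x[:2].round(1),np.degrees(best.x[2]).round(1),round(best.fun)
E
python3 - <<'E'
from fit import *
D={c:cams.get_image(c) for c in ("top","scene")}
A=np.radians([30,60,90,120,150,180])
rd=lambda f: cv2.imread("pics/"+f)[:,:,::-1].copy()
hp=[prep(D[c],rd(c+"1.png"),540,-275,55,50) for c in D]
for n,s in (("top",hp[:1]),("scene",hp[1:]),("both",hp)): print("head",n,*fit(s,"head",540,-275,A,50))
tp=[prep(D[c],D[c]["image"],561,-23,35,70) for c in D]
for n,s in (("top",tp[:1]),("scene",tp[1:]),("both",tp)): print("base",n,*fit(s,"base",561,-23,np.radians(63),70))
E
```

```text
head top [ 542.7 -277.2] 73.9 438392
head scene [ 588.9 -296.5] 43.7 537122
head both [ 542.5 -277.1] 73.6 1079547
base top [561.1 -23.8] 62.9 1527524
base scene [562.2 -24.3] 62.9 1750410
base both [561.4 -24.3] 62.6 3281638
```

The view shows the base standing on the pad, with the fit giving (561.4, -24.2) and yaw 62.8°. The head is still parked in its cup at (542.6, -277.1), yaw 73.7°. Next I'll go to the head.

Emit:
move_arm([
  [[-1,0,0],0.88,0],
  [[-1,0,0],0.88,0],
  [[-1,0,0],0.87,0],
  [[-1,0,0],0.87,0],
  [[-1,0,0],0.87,0],
  [[-1,0,0],0.87,0],
  [[-1,0,0],0,0],
  [[-1,0,0],0,0],
  [[-1,0,0],0,0],
  [[-1,0,0],0,0],
  [[-1,0,0],0,0],
  [[-1,0,0],0,0],
])

```text
t: 11.42
ee_pos: [479.2, -107.8, 173.2]
orientation: [2.518, 1.879, -0.0]
ft_force: [0.5, -0.2, -0.6]
width: 87.8
grasp_force: 0.0
```

```bash
python3 - <<'E'
from h import *
go((542.6,-277.1,120),(542.6,-277.1,54))
E
```

```text
t 11.4167 p [ 479.2 -107.8  173.2] yaw of tool x 73.5 y -16.5 F [ 0.5 -0.2 -0.6] w 87.8 g 0.0 q6 0.04
(542.6, -277.1, 120) [-5.77  4.36  2.13]
(542.6, -277.1, 54) [0.   0.   2.64]
```

Emit:
move_arm([
  [[-0.96,0.73,0],0,0],
  [[-0.96,0.73,0.3],0,0],
  [[-0.96,0.73,0.4],0,0],
  [[-0.96,0.73,0.4],0,0],
  [[-0.96,0.73,0.5],0,0],
  [[-0.97,0.71,0.5],0,0],
  [[0,0,0],0,0],
  [[0,0,0],0,0],
])

```text
t: 12.08
ee_pos: [542.7, -276.7, 119.6]
orientation: [-2.518, -1.876, 0.001]
ft_force: [-0.7, 0.4, 0.5]
width: 87.8
grasp_force: 0.0
```

```bash
python3 - <<'E'
from h import *
go((542.6,-277.1,54))
E
```

```text
t 12.0833 p [ 542.7 -276.7  119.6] yaw of tool x 73.4 y -16.6 F [-0.7  0.4  0.5] w 87.8 g 0.0 q6 -0.2
(542.6, -277.1, 54) [-0.02  0.01  2.62]
```

Emit:
move_arm([
  [[0,0,0.9],0,0],
  [[0,0,0.9],0,0],
  [[0,0,0.6],0,0],
  [[0,0,0.2],0,0],
  [[0,0,0],0,0],
  [[0,0,0],0,0.5],
  [[0,0,0],0,0.7],
  [[0,0,0],0,0.8],
  [[0,0,0],0,0.9],
  [[0,0,0],0,1],
  [[0,0,0],0,1],
  [[0,0,0],0,1],
  [[0,0,0],0,1],
  [[0,0,0],0,1],
])

```text
t: 13.25
ee_pos: [543.7, -275.0, 55.6]
orientation: [-2.516, -1.881, 0.0]
ft_force: [-0.2, -0.0, 0.0]
width: 31.3
grasp_force: 0.0
```

```bash
python3 - <<'E'
from h import *
go((542.6,-277.1,160))
E
```

```text
t 13.25 p [ 543.7 -275.    55.6] yaw of tool x 73.5 y -16.5 F [-0.2 -0.   0. ] w 31.3 g 0.0 q6 -0.2
(542.6, -277.1, 160) [-0.09 -0.02 -4.17]
```

Still closing, so I'll wait a bit.

Emit:
move_arm([
  [[-0.05,0,0],0,1],
  [[0,0,0],0,1],
  [[0,0,0],0,1],
  [[0,0,0],0,1],
  [[0,0,0],0,1],
  [[0,0,0],0,1],
  [[0,0,0],0,1],
])

```text
t: 13.83
ee_pos: [543.3, -276.2, 55.6]
orientation: [-2.516, -1.881, 0.0]
ft_force: [0.3, -0.6, -0.8]
width: 17.8
grasp_force: 30.0
```

```bash
python3 - <<'E'
from h import *
go((542.6,-277.1,160))
E
```

```text
t 13.8333 p [ 543.3 -276.2   55.6] yaw of tool x 73.5 y -16.5 F [ 0.3 -0.6 -0.8] w 17.8 g 29.99995708465576 q6 -0.2
(542.6, -277.1, 160) [-0.04 -0.02 -4.17]
```

Emit:
move_arm([
  [[0,0,-0.4],0,1],
  [[0,0,-0.6],0,1],
  [[0,0,-0.8],0,1],
  [[0,0,-0.8],0,1],
  [[0,0,-0.8],0,1],
  [[0,0,-0.8],0,1],
  [[0,0,-0.4],0,1],
  [[0,0,0],0.72,1],
  [[0,0,0],0.71,1],
  [[0,0,0],0.71,1],
  [[0,0,0],0,1],
])

```text
t: 14.75
ee_pos: [543.2, -276.0, 170.8]
orientation: [-2.682, -1.635, 0.0]
ft_force: [0.1, -0.3, -1.7]
width: 17.8
grasp_force: 30.0
```

```bash
python3 - <<'E'
from h import *
go((561.4,-24.2,170))
E
```

```text
t 14.75 p [ 543.2 -276.   170.8] yaw of tool x 62.7 y -27.3 F [ 0.1 -0.3 -1.7] w 17.8 g 30.000594556331635 q6 -0.01
(561.4, -24.2, 170) [ 9.29 -3.97  0.03]
```

Emit:
move_arm([
  [[0.4,-0.17,0],0,1],
  [[0.8,-0.34,0],0,1],
  [[0.9,-0.38,0],0,1],
  [[0.9,-0.38,0],0,1],
  [[0.9,-0.38,0],0,1],
  [[0.9,-0.38,0],0,1],
  [[0.9,-0.38,0],0,1],
  [[0.9,-0.38,0],0,1],
  [[0.9,-0.38,0],0,1],
  [[0.8,-0.34,0.2],0,1],
  [[0.6,-0.26,0.4],0,1],
  [[0.39,-0.18,0.4],0,1],
  [[0,0,0.4],0,1],
  [[0,0,0],0,1],
  [[0,0,0],0,1],
])

```text
t: 16.0
ee_pos: [560.8, -24.9, 134.8]
orientation: [-2.68, -1.638, 0.003]
ft_force: [0.3, -0.5, -1.4]
width: 18.2
grasp_force: 30.0
```

```bash
python3 - <<'E'
from h import *
go((561.4,-24.2,123),(561.4,-24.2,102))
im=cams.get_image("scene"); I=im["image"]; x,y=proj(im,(561,-24,80)).astype(int)
cv2.imwrite("pics/over.png",cv2.resize(I[y-55:y+55,x-60:x+60],None,fx=5,fy=5,interpolation=cv2.INTER_CUBIC)[:,:,::-1]); print(x-60,y-55)
t=122-0; 
o,R,p=st()
for n,q in (("mouth",(561.4,-24.2,66)),("tip",(p[0],p[1],p[2]-48.6)),("collarbottom",(p[0],p[1],p[2]-10.6))): print(n,(proj(im,q)-[x-60,y-55]+.5)*5)
E
```

```text
t 16.0 p [560.8 -24.9 134.8] yaw of tool x 62.9 y -27.1 F [ 0.3 -0.5 -1.4] w 18.2 g 29.999746084213257 q6 0.41
(561.4, -24.2, 123) [0.04 0.01 0.47]
(561.4, -24.2, 102) [0.   0.   0.84]
236 149
mouth [309.03019093 297.8253097 ]
tip [303.66737956 275.88041979]
collarbottom [297.38117689 230.9644973 ]
```

View pics/over.png

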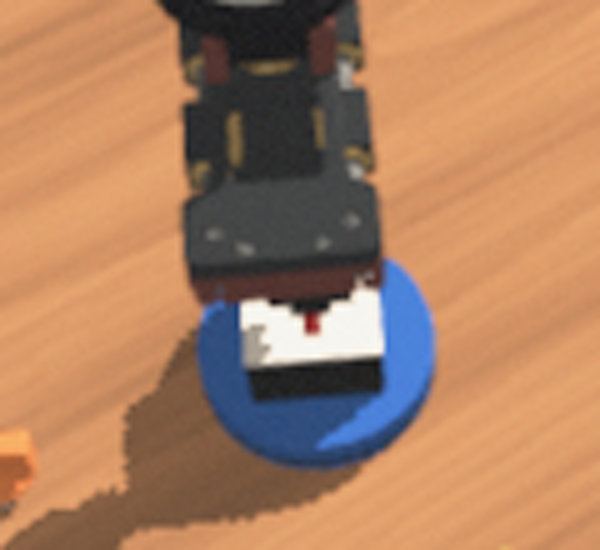

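The finger hides the head, but the socket is where I predicted, near (310,300) in the crop. I'll descend gently and watch the force.

Emit:
move_arm([
  [[0.04,0,0.3],0,1],
  [[0,0,0.4],0,1],
  [[0,0,0.3],0,1],
  [[0,0,0.15],0,1],
  [[0,0,0.1],0,1],
  [[0,0,0.1],0,1],
  [[0,0,0.1],0,1],
  [[0,0,0],0,1],
  [[0,0,0],0,1],
])

```text
t: 16.8
ee_pos: [562.0, -23.6, 99.5]
orientation: [2.681, 1.638, 0.0]
ft_force: [-0.1, -0.1, -1.2]
width: 17.8
grasp_force: 30.0
```

```bash
python3 - <<'E'
from h import *
go((561.4,-24.2,84.6)); print(st()[0]["moment"])
E
```

```text
t 16.8 p [562.  -23.6  99.5] yaw of tool x 62.9 y -27.1 F [-0.1 -0.1 -1.2] w 17.8 g 29.999810457229614 q6 0.41
(561.4, -24.2, 84.6) [-0.03 -0.01  0.59]
[-0.00780267 -0.0533479   0.02643368]
```

No resistance below the ride height, so it has meshed. I'll continue down onto the plunger.

Emit:
move_arm([
  [[-0.02,0,0.1],0,1],
  [[0,0,0.1],0,1],
  [[0,0,0.1],0,1],
  [[0,0,0.1],0,1],
  [[0,0,0.1],0,1],
  [[0,0,0.05],0,1],
  [[0,0,0.05],0,1],
  [[0,0,0],0,1],
  [[0,0,0],0,1],
])

```text
t: 17.55
ee_pos: [561.9, -24.1, 84.3]
orientation: [2.681, 1.638, 0.0]
ft_force: [1.8, 3.3, -0.5]
width: 18.4
grasp_force: 30.0
```

```bash
python3 - <<'E'
from h import *
go((561.4,-24.2,76.6))
E
```

```text
t 17.55 p [561.9 -24.1  84.3] yaw of tool x 62.9 y -27.1 F [ 1.8  3.3 -0.5] w 18.4 g 30.000616908073425 q6 0.41
(561.4, -24.2, 76.6) [-0.01 -0.02  0.31]
```

Emit:
move_arm([
  [[0.03,0,0.05],0,1],
  [[0,0,0.1],0,1],
  [[0,0,0.1],0,1],
  [[0,0,0.06],0,1],
  [[0,0,0.02],0,1],
  [[0,0,0],0,1],
  [[0,0,0],0,1],
])

```text
t: 18.13
ee_pos: [562.1, -23.9, 76.8]
orientation: [2.68, 1.638, -0.0]
ft_force: [-2.1, 1.0, 9.3]
width: 17.8
grasp_force: 30.0
```

```bash
python3 - <<'E'
from h import *
go((561.4,-24.2,76.6))
E
```

```text
t 18.1333 p [562.1 -23.9  76.8] yaw of tool x 62.9 y -27.1 F [-2.1  1.   9.3] w 17.8 g 30.001876652240753 q6 0.41
(561.4, -24.2, 76.6) [-0.02 -0.02  0.01]
```

Emit:
move_arm([
  [[0,0,0.04],0,1],
  [[0,0,0.03],0,1],
  [[0,0,0],0,1],
  [[0,0,0],0,1],
  [[0,0,0],0,1],
  [[0,0,0],0,1],
])

```text
t: 18.63
ee_pos: [562.0, -23.9, 76.7]
orientation: [2.68, 1.638, -0.0]
ft_force: [-8.8, -0.0, 28.3]
width: 17.9
grasp_force: 30.0
```

```bash
python3 - <<'E'
from h import *
go((561.4,-24.2,76.6))
im=cams.get_image("scene"); I=im["image"]; x,y=proj(im,(561,-24,80)).astype(int)
a=I[y-55:y+55,x-60:x+60]; t=cams.get_image("top")["image"][155:265,290:410]
cv2.imwrite("pics/end.png",np.hstack([cv2.resize(q,(400,367),interpolation=cv2.INTER_CUBIC) for q in (a,t)])[:,:,::-1])
E
```

```text
t 18.6333 p [562.  -23.9  76.7] yaw of tool x 62.9 y -27.1 F [-8.8 -0.  28.3] w 17.9 g 30.007512867450714 q6 0.41
(561.4, -24.2, 76.6) [-0.02 -0.02  0.  ]
```

View pics/end.png

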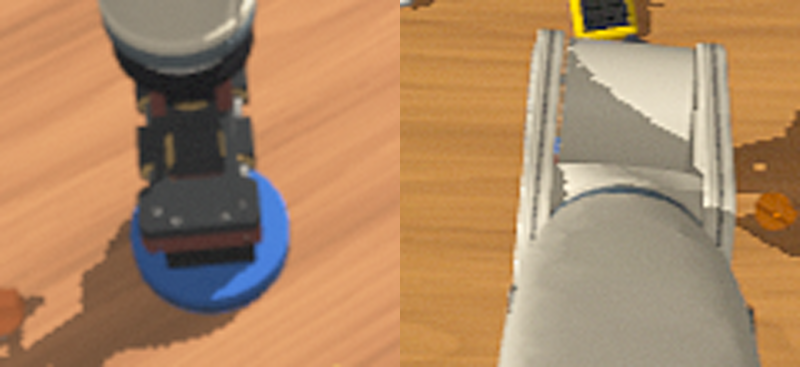

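The picture shows the gripper down on the turret at about (200,230) in the left panel, with the base in place. Travel stopped hard at the predicted home height and the force rose to 28 N, so the collar is seated. I'll hand in now.

```bash
python3 -c "
from h import *
print(ctrl.close_job()); go()"
```

```text
the job is handed in; nothing more can be done
None
the job is handed in; nothing more can be done
```

I handed in the job at about 18.7 s of the 64 s allowed, and no verdict came back: the base was within about 4 mm of the pad's centre, and the head had meshed and was held pressed home with about 28 N, seated by force and height readings because the finger hid it from the cameras.

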